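# Clear, unlatch and hold open the cover of a block heater

### The job

Two closed tube cases lie on the cover of the block heater: stack both, one by one, squarely and flush onto the single case standing on the bench. Then tug the cover up by its front bar before you touch the release knob, to feel whether it is caught; if it is, slide the knob fully towards the front, then lift the cover by the bar to about 55 degrees and finish while still holding it there, since it falls shut by itself. Leave the flask, the wash bottle and the tube rack alone, and do not shove the bottom case about.

Things in the scene. Friction and masses are not known exactly. Their poses are not given: they have to be found in the camera images.
- heater: Fixed white dry-block heater, housing 200 (x, front to back) x 310 (y) x 100 high; origin under its centre, its front faces its own -x. Its grey cover (175 deep x 240 wide x 20 thick, top at z = 120 mm, centred at y = +35 mm) covers its left part (+y); the bare deck on its right part (y from -155 to -85 mm, top at z = 100 mm) carries the black release knob.
- cover (a joint): Angle of the heater's cover, rad: 0 closed, grows as the front edge rises, stop at 1.25. It weighs 0.5 kg and falls shut from any angle when let go (about 2 N to lift at the bar). An inner hook, not visible from outside, catches it in about half of the starts: then it has some 12 mm of play at the bar (rises to 0.05 to 0.07 rad) and stops dead; if not caught it simply rises.
- cover_bar (a point): Middle of the steel front bar of the cover: a round bar, 12 mm thick, 120 mm long along the heater's y, its axis 47 mm in front of the cover's front edge, 113 mm above the bench when closed, joined to the cover at its two ends. 215 mm from the hinge line. It moves with the cover. The bar may turn between the fingers while the cover swings.
- cover_hinge (a point): Point on the hinge line of the cover (which runs along the heater's y) at the cover's back edge, in the middle of its width, 100 mm above the bench; fixed to the heater. The cover swings up and back about it.
- release (a joint): Travel of the release knob, m: 0 at its start, 0.02 fully slid towards the heater's front (its -x). Needs about 3 to 5 N, stays where it is left. Sliding it fully always frees the cover (the last 8 mm do nothing more); the knob's position does not show whether the cover is caught.
- release_knob (a point): Centre of the top face of the black release knob, a block 16 (x) x 24 (y) x 24 high on the heater's deck; top 25.5 mm above the deck, 35 mm beside the cover's right edge. Its axes are the heater's.
- case_base: Closed tube case, 100 (x) x 60 (y) x 45 high, about 0.18 kg, white with a dark seam below its lid, standing alone on the bench, loose; origin at the centre of its underside. The foot of the column.
- case_left: Closed tube case of the same kind (100 x 60 x 45), on the heater's cover, towards its left (+y) side; origin at the centre of its underside.
- case_right: Closed tube case of the same kind (100 x 60 x 45), on the heater's cover, towards its right (-y) side; origin at the centre of its underside.
- flask: Bystander: conical glass flask, 82 wide at the foot, 140 high, origin at the centre of its underside.
- wash_bottle: Bystander: white bottle, 60 in diameter, 160 high, origin at the centre of its underside.
- tube_rack: Bystander: white rack with capped tubes, 80 x 160 x 70 high, origin at the centre of its underside.
Not all that is in view belongs to the job. Leave any green look-alike of the case_left alone. Leave any orange look-alike of the case_right alone.

How it is judged (in metres and radians):
On the way, in this order (a step that is already met when the one before it is completed fails the run):
1. one of the two cases rests squarely on the bottom case and is let go (((z of case_left in the frame of case_base between 0.039 and 0.051 m and horizontal distance between case_left and case_base below 0.012 m and angle between the x axis of case_left and the x axis of case_base, either way round below 0.12 rad and angle between case_left's own z axis and vertical below 0.06 rad and contact force between the fingers and case_left below 0.05 N) or (z of case_right in the frame of case_base between 0.039 and 0.051 m and horizontal distance between case_right and case_base below 0.012 m and angle between the x axis of case_right and the x axis of case_base, either way round below 0.12 rad and angle between case_right's own z axis and vertical below 0.06 rad and contact force between the fingers and case_right below 0.05 N))), for 0.2 s.
2. the other rests squarely on top of it: a column of three, let go (((z of case_left in the frame of case_base between 0.039 and 0.051 m and horizontal distance between each of case_left, case_right and case_base below 0.012 m and angle between the x axis of each of case_left, case_right and the x axis of case_base, either way round below 0.12 rad and angle between each of case_left, case_right's own z axis and vertical below 0.06 rad and z of case_right in the frame of case_base between 0.084 and 0.096 m) or (z of case_right in the frame of case_base between 0.039 and 0.051 m and horizontal distance between each of case_right, case_left and case_base below 0.012 m and angle between the x axis of each of case_right, case_left and the x axis of case_base, either way round below 0.12 rad and angle between each of case_right, case_left's own z axis and vertical below 0.06 rad and z of case_left in the frame of case_base between 0.084 and 0.096 m)) and contact force between the fingers and case_left below 0.05 N and contact force between the fingers and case_right below 0.05 N), for 0.2 s.
3. the cover is tugged by hand (raised above 0.02 rad) while the release knob is still at its start (value of joint cover above 0.02 rad and value of joint release below 0.004 m and contact force between the fingers and heater above 0.3 N), for 0.1 s.
At the end, for the whole second after the job is handed in: Fingers still hold the cover: 0.8 to 1.15 rad (46 to 66 deg), still, contact force over 0.5 N. The three cases stand untouched and at rest as a column: upper two within 12 mm and 0.12 rad of the bottom one, upright within 0.06 rad, heights within 6 mm (all of step 2 and linear speed of each of case_left, case_right, case_base below 0.02 m/s and value of joint cover between 0.8 and 1.15 rad and velocity of joint cover between -0.05 and 0.05 rad/s and contact force between the fingers and heater above 0.5 N); the arm keeps its last pose, push and grip.
It fails at once if the flask is disturbed (moved more than 25 mm) (distance of flask from where it was at the start of the episode above 0.025 m).
It fails at once if the wash bottle is disturbed (moved more than 25 mm) (distance of wash_bottle from where it was at the start of the episode above 0.025 m).
It fails at once if the tube rack is disturbed (moved more than 25 mm) (distance of tube_rack from where it was at the start of the episode above 0.025 m).
It fails at once if the bottom case is shoved more than 30 mm (distance of case_base from where it was at the start of the episode above 0.03 m).
It also fails if it takes over 72 s, if anything falls off the work surface, if the arm or the gripper's body presses on something with over 40 N, if the wrist force passes 120 N, or if a joint passes its speed limit or range.

### The arm

A 6-joint arm with a two-finger parallel gripper is mounted at the origin on the work surface. World frame = base frame: x ahead of the robot, y to its left, z up, the work surface at z = 0. Lengths are in mm, angles in rad, forces in N, time in s.
With the tool pointing down it reaches from about 325 to 900 mm from the base axis. Payload 3.5 kg.
Tool frame: the origin (TCP) lies midway between the tips of the shut fingers; the grasp point (between the pads) lies 19 mm behind it (env.grasp_offset is the distance from the TCP to the grasp point, in mm); z points along the fingers, y is the direction in which the jaws open and shut (so a half turn about z gives the same grasp; the last joint's range is limited). The gripper opens to 85 mm and grips with 20 to 120 N. Pads are 22 mm wide; open, the fingers measure 114 mm over their backs; the gripper's body (76 mm by 85 mm) begins 54 mm behind the grasp point. The pads swing forward as they close: fully open they stand 13 mm farther back than shut.
Start: joints at [1.143, 0.276, -0.026, 1.268, 0, 1.467], TCP at [199.456, 592.317, 231.313] pointing down, gripper open.
Joint ranges: [-3.12, 3.12], [-0.85, 1.88], [-1.08, 1.24], [-1.95, 2.15], [-1.57, 1.53], [-3.14, 3.14]. Speed limits (rad/s): [2.57, 2.57, 3.14, 3.14, 3.14, 3.14].

### API

Orientations are given as a rotation vector (axis times angle).
In Python, from rig import env, eyes gives the robot as it stands.
- The arm moves only by the shell command python3 -m creep 'ROWS' [FORCE]. ROWS is JSON, a list of rows, each a list of 3 entries, a list of its own where there are three numbers: the turn, a rotation vector about the world's x, y, z in rad, then the shift along the world's x, y, z in m, then the closure, from -1 (fully open) to 1 (shut). A call has 1 to 12 rows; each row shifts and turns the commanded pose from where the row before left it; what a row does not reach is not made up. A row lasts 1/8 s, in which the tool goes at most 62.5 mm and 10.7 degrees, less where a joint would pass 70% of its speed; a pose out of reach is approached as far as the arm can. A call with a gripper value outside its range is refused whole. The fingers move at their own pace and stop on an object; FORCE is the grip in N (left out, the last holds). Time passes only in rows, so rows that do not move let the fingers close. It gives the time, the measured TCP pose, the force and the opening at its end, in the units of the state.
- env.get_obs(): the state, without advancing time (a new reading comes with each control period).
- eyes.camera(name): name is "side" or "top"; returns the picture (400x640x3 uint8, red, green, blue); there is no depth.
- eyes.camera_info(name): a dict with "fov_y" (degrees; the focal length in pixels is half the picture's height over the tangent of half this angle, whatever the lens; pixels are square), "cx", "cy" (the principal point, pixels), "k1" (the pictures are not rectified: a ray, as slopes to the right and down, at radius r is drawn at 1 + k1 r^2 times it, then the intrinsics apply), "R" (3x3) and "t" (3): a world point X has camera coordinates R X + t. Camera axes: x right, y down, z forward; pixel columns grow to the right and rows downward; lengths in mm; the calibration is good to about 2 mm. A picture is of the moment at which its call begins. camera_info takes no time and is no camera call.
- env.job_done(): hands the job in, once; it reports no verdict.
The state is a dict: "time_s": time; "joint_positions": joint angles; "joint_velocities": joint speeds; "joint_efforts": joint torques, N m; "position": TCP position; "orientation": TCP orientation; "contact_force": force on the tool from outside, world axes, zero at the start; "moment": the same for the moment, N m; "grip_width": finger opening in mm.
Only numpy, scipy, OpenCV 4.12 (cv2) and the standard library are available. Lean on these libraries where they do the work, as an engineer would, in place of code of your own. Each camera call takes 0.05 s, during which the arm holds its last target. There are 200 camera calls.

## Working session

There is one attempt and no reset: what is moved stays moved. The work goes in short steps, Python scripts to look and compute and a shell command to move; the robot and the scene stay as the last step left them, time stands still between calls to the robot, and variables do not carry over. Pictures are saved under pics/ and viewed, about 8 in all and at most 12, crops included, and the job is handed in when it is done.

```bash
ls; mkdir -p pics
python3 - <<'E'
from rig import env, eyes
import cv2,json
for n in ("side","top"):
    im=eyes.camera(n); cv2.imwrite(f"pics/{n}0.png",im[:,:,::-1])
    i=eyes.camera_info(n); print(n,i)
o=env.get_obs(); print(o, env.grasp_offset)
E
```

```text
pics
side {'fov_y': 53.570726380299526, 'cx': 314.39440872310615, 'cy': 199.7415743146225, 'k1': -0.039592788695297663, 'R': array([[ 0.88757728, -0.46062341, -0.00571392],
       [-0.25113672, -0.47344358, -0.8442639 ],
       [ 0.3861825 ,  0.75078443, -0.53589721]]), 't': array([-521.1096612 ,  221.68028546, 1072.50642409])}
top {'fov_y': 52.92497156043582, 'cx': 322.1306198895642, 'cy': 190.80144679644513, 'k1': -0.014951409802711525, 'R': array([[-2.33869775e-02, -9.99724306e-01, -2.08837208e-03],
       [-9.93983377e-01,  2.34761649e-02, -1.06985584e-01],
       [ 1.07005116e-01, -4.26262310e-04, -9.94258379e-01]]), 't': array([  32.14446306,  598.27937497, 1234.85729771])}
{'time_s': 0.1, 'joint_positions': array([ 1.14260007e+00,  2.77070058e-01, -2.77443504e-02,  1.26802472e+00,
        7.66126454e-06,  1.46742761e+00]), 'joint_velocities': array([ 0.00025683, -0.00094407,  0.00138898, -0.00048372, -0.00055574,
       -0.00027735]), 'joint_efforts': array([-4.15797820e-05, -4.46708179e+01,  2.96128875e+01,  8.43713467e-03,
       -1.35006117e-04, -1.12597249e-06]), 'position': array([199.15631311, 591.66633395, 230.26309956]), 'orientation': array([-5.07909471e-01, -3.09971051e+00,  3.09246328e-03]), 'contact_force': array([ 0.00868283, -0.43858456, -0.13618114]), 'moment': array([-0.00826577,  0.0245    ,  0.02184096]), 'grip_width': 85.23786425518198} 18.700000000000003
```

View pics/top0.png

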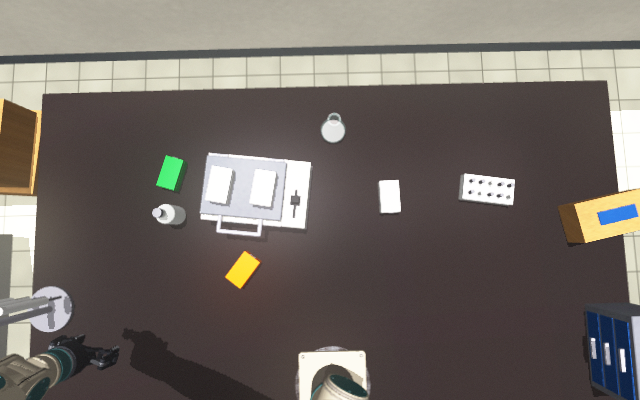

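View pics/side0.png

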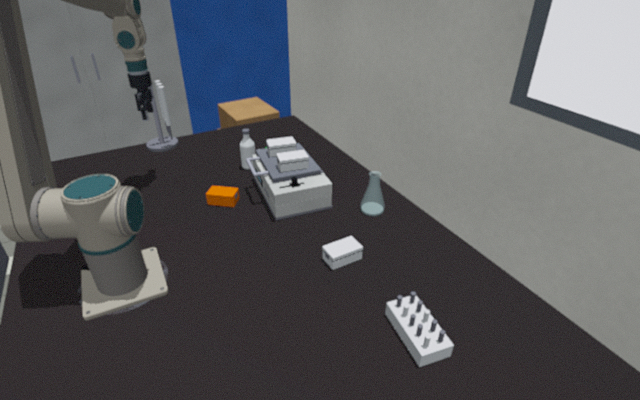

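The top view shows the left case at about (219,185), the right case at (263,188), the base at (390,197), the knob at (295,200) and the bar at y≈230. The green and orange boxes are decoys. The side view shows the same things, with the base at (342,252) and the cover cases at (281,144) and (292,157).

```bash
cat > h.py <<'E'
import numpy as np, cv2
from rig import env, eyes
def K(i):
    f=200/np.tan(np.radians(i["fov_y"]/2)); return np.array([[f,0,i["cx"]],[0,f,i["cy"]],[0,0,1]])
def ray(n,p):
    i=eyes.camera_info(n); u=cv2.undistortPoints(np.array([[p]],float),K(i),np.array([i["k1"],0,0,0]))[0,0]
    R,t=i["R"],i["t"]; d=R.T@np.array([u[0],u[1],1]); return -R.T@t, d/np.linalg.norm(d)
def plane(n,p,z):
    c,d=ray(n,p); return c+d*(z-c[2])/d[2]
def tri(pt,ps):
    c1,d1=ray("top",pt); c2,d2=ray("side",ps)
    s=np.linalg.lstsq(np.c_[d1,-d2],c2-c1,rcond=None)[0]
    a,b=c1+s[0]*d1,c2+s[1]*d2; return (a+b)/2, np.linalg.norm(a-b)
def proj(n,X):
    i=eyes.camera_info(n); return cv2.projectPoints(np.array(X,float).reshape(-1,1,3),cv2.Rodrigues(i["R"])[0],i["t"],K(i),np.array([i["k1"],0,0,0]))[0][:,0]
E
python3 - <<'E'
import cv2,numpy as np
t=cv2.imread('pics/top0.png'); s=cv2.imread('pics/side0.png')
a=cv2.resize(t[145:245,190:320],None,fx=6,fy=6,interpolation=cv2.INTER_CUBIC)
b=cv2.resize(s[125:275,235:375],None,fx=4,fy=4,interpolation=cv2.INTER_CUBIC)
cv2.imwrite('pics/tc.png',a);cv2.imwrite('pics/sc.png',b)
g=cv2.cvtColor(t,cv2.COLOR_BGR2GRAY); np.set_printoptions(linewidth=250)
print(g[186,200:300]); print(g[197,370:410]); print(g[160:240:1,240])
for th in (225,240,250):
  m=(g>th).astype(np.uint8)
  for c in cv2.findContours(m[140:250,190:420],0,1)[0]:
    if cv2.contourArea(c)>200: print(th,cv2.contourArea(c),cv2.minAreaRect(c+np.array([190,140])))
E
```

```text
[ 93  92 113 175 219 219 214 229 254 255 255 255 255 255 255 255 255 255 255 255 255 255 255 255 255 255 255 255 252 167 169 147 148 183 226 228 226 227 227 228 227 226 227 228 228 226 227 228 229 229 227 225 246 255 255 255 255 255 255 255 255 255
 255 255 255 255 255 255 255 255 255 255 255 251 152 152 178 215 227 228 227 228 226 201 155 239 255 255 255 255 255 255 255 255 255 255 255 255 255 255]
[ 77  77  78  78  78  78  78  75  93 128 237 254 254 254 255 254 254 254 254 254 255 254 254 255 254 255 254 255 254 247  90  74  76  75  74  74  75  73  76  75]
[225 224 224 226 226 226 227 229 227 226 225 227 227 228 228 227 226 227 227 227 226 226 227 226 226 227 227 226 227 227 226 226 226 226 223 224 225 223 223 224 224 223 224 222 223 223 223 221 219 217 218 219 218 220 220 223 192 214 253 255 255 255
 232 132  94  90  87  89  97  99 118 229 253 250 196 117  86  82  80  79]
225 319.5 ((230.47080993652344, 224.42396545410156), (60.68748092651367, 16.72547149658203), 5.572198390960693)
225 574.5 ((389.5964660644531, 195.8502655029297), (32.41740798950195, 19.450443267822266), 85.91438
[... 413 characters left out ...]
38, 35.18138122558594), 9.462322235107422)
240 685.0 ((218.26925659179688, 183.65383911132812), (21.1805419921875, 35.3009033203125), 11.309932708740234)
240 1555.0 ((266.61529541015625, 191.01072692871094), (81.5780258178711, 66.31832885742188), 5.31454610824585)
250 517.0 ((389.6106872558594, 195.6593017578125), (31.46348762512207, 17.89361000061035), 86.18592071533203)
250 664.5 ((262.5, 186.99998474121094), (20.714271545410156, 34.68818664550781), 9.462322235107422)
250 661.0 ((218.3461456298828, 183.76922607421875), (20.592193603515625, 34.712554931640625), 11.309932708740234)
250 1425.0 ((286.8118591308594, 192.88119506835938), (40.00049591064453, 66.07047271728516), 5.710593223571777)
```

View pics/tc.png

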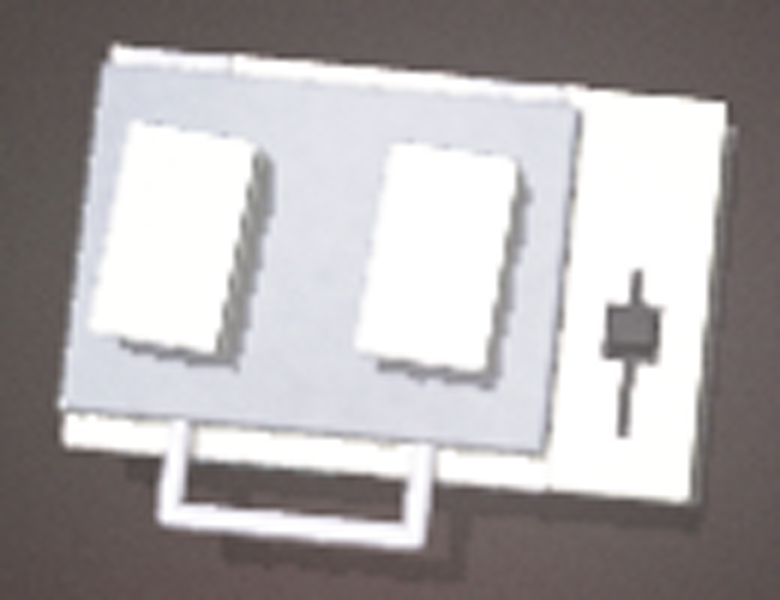

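View pics/sc.png

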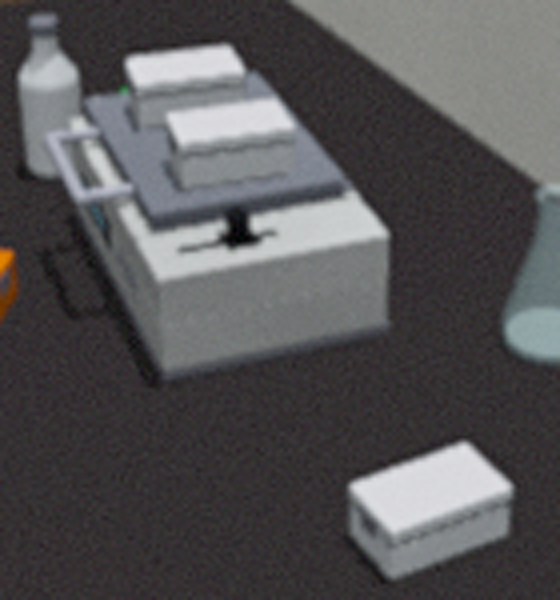

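Top crop: both cases lie clear on the cover, with the bar's outer corners at about (163,518) and (424,541). Side crop: the top-face corners are readable on all three cases, which is enough to triangulate.

```bash
cat > m.py <<'E'
from h import *
t=cv2.imread('pics/top0.png'); g=cv2.cvtColor(t,cv2.COLOR_BGR2GRAY)
S=lambda a:(np.array(a,float)+.5)/4-.5+[235,125]
T=lambda a:(np.array(a,float)+.5)/6-.5+[190,145]
side={'left':[(123,60),(238,45),(245,78),(135,97)],'right':[(165,113),(285,98),(298,132),(180,152)],'base':[(349,488),(468,442),(513,488),(387,542)]}
big=cv2.resize(g,None,fx=8,fy=8,interpolation=cv2.INTER_CUBIC)
for n,c0 in (('left',(219,184)),('right',(262,187)),('base',(390,196))):
    m=(big>(236 if n!='base' else 190)).astype(np.uint8)
    m=cv2.morphologyEx(m,cv2.MORPH_OPEN,np.ones((25,25)))
    _,L=cv2.connectedComponents(m)
    c=cv2.findContours((L==L[c0[1]*8,c0[0]*8]).astype(np.uint8),0,1)[0][0]
    r=cv2.minAreaRect(c); b=(cv2.boxPoints(r)+.5)/8-.5
    pc=b.mean(0); sc=S(side[n]).mean(0); X,e=tri(pc,sc)
    W=np.array([plane('top',p,X[2]) for p in b]); 
    E=[W[1]-W[0],W[2]-W[1]]; E.sort(key=np.linalg.norm)
    ang=np.arctan2(E[1][1],E[1][0])
    print(n,'tri',X.round(1),'gap',e.round(1),'dims',[np.linalg.norm(v).round(1) for v in E],'yaw',((ang+np.pi/2)%np.pi-np.pi/2).round(3), 'plane c',plane('top',pc,X[2]).round(1))
    S4=np.array([plane('side',p,X[2]) for p in S(side[n])]); print('  side', S4.mean(0).round(1), [np.linalg.norm(S4[i]-S4[i-1]).round(0) for i in range(4)], np.arctan2(*(S4[2]-S4[1]+S4[3]-S4[0])[1::-1]).round(2), np.arctan2(*(S4[1]-S4[0]+S4[2]-S4[3])[1::-1]).round(2))
for nm,a,b in (('barL',(166,518),(48,133)),('barR',(420,540),(85,196)),('knob',(633,330),(237,212))):
    X,e=tri(T(a),S(b)); print(nm,X.round(1),e.round(1))
L,R=plane('top',T((166,518)),113),plane('top',T((420,540)),113); print(L,R,np.linalg.norm(L-R)); d=R-L; print('heater yaw',np.arctan2(d[0],-d[1]))
# cover corners at z=120
C=[plane('top',T(p),120) for p in ((103,62),(577,103),(545,452),(63,410))]; print(np.round(C,0))
for i in range(4): v=C[i]-C[i-1]; print(np.linalg.norm(v).round(0),np.arctan2(v[1],v[0]).round(3))
print('cover c',np.mean(C,0))
E
python3 m.py
```

```text
left tri [612.3 314.4 156.1] gap 0.4 dims [np.float64(62.4), np.float64(104.3)] yaw -0.191 plane c [612.5 314.4 156.1]
  side [612.9 315.3 156.1] [np.float64(84.0), np.float64(111.0), np.float64(76.0), np.float64(104.0)] -1.87 -0.13
right tri [600.9 188.3 158.1] gap 1.1 dims [np.float64(63.0), np.float64(102.9)] yaw -0.17 plane c [600.4 188.5 158.1]
  side [602.2 188.8 158.1] [np.float64(77.0), np.float64(108.0), np.float64(69.0), np.float64(104.0)] -1.84 -0.17
base tri [ 576.6 -192.5   38.9] gap 1.1 dims [np.float64(63.7), np.float64(103.5)] yaw 0.027 plane c [ 577.2 -192.8   38.9]
  side [ 577.2 -191.7   38.9] [np.float64(64.0), np.float64(104.0), np.float64(61.0), np.float64(109.0)] -1.61 0.07
barL [479.4 326.3 117.5] 0.1
barR [467.5 202.8 114.8] 3.2
knob [564.1  97.8 125.8] 1.9
[479.44718174 327.5070296  113.        ] [465.96760492 203.65347321 113.        ] 124.58492052008985
heater yaw -0.10840811003574995
[[705. 358. 120.]
 [678. 124. 120.]
 [507. 142. 120.]
 [533. 376. 120.]]
173.0 -0.106
236.0 -1.682
172.0 3.038
236.0 1.461
cover c [605.70266252 249.82493297 120.        ]
```

```bash
python3 -m creep '[[[0,0,0.01],[0.02,-0.014,0],-1],[[0,0,0.014],[0.04,-0.027,0],-1],[[0,0,0.014],[0.045,-0.031,0],-1],[[0,0,0.014],[0.045,-0.031,0],-1],[[0,0,0.014],[0.045,-0.031,0],-1],[[0,0,0.014],[0.045,-0.031,0],-1],[[0,0,0.014],[0.045,-0.031,0],-1],[[0,0,0.014],[0.045,-0.031,0],-1],[[0,0,0.014],[0.045,-0.031,0],-1],[[0,0,0.012],[0.037,-0.022,0],-1],[[0,0,0],[0,0,0],-1],[[0,0,0],[0,0,0],-1]]' 40
```

```text
time_s: 1.6
position: [610.7, 312.2, 230.5]
orientation: [-0.299, -3.125, 0.001]
contact_force: [-0.1, 0.9, -0.7]
grip_width: 85.4
```

```bash
python3 -m creep '[[[0,0,0],[0,0,-0.035],-1],[[0,0,0],[0,0,-0.03],-1],[[0,0,0],[0,0,-0.02],-1],[[0,0,0],[0,0,-0.015],-1],[[0,0,0],[0,0,-0.004],-1],[[0,0,0],[0,0,0],-1],[[0,0,0],[0,0,0],0.5],[[0,0,0],[0,0,0],1],[[0,0,0],[0,0,0],1],[[0,0,0],[0,0,0],1],[[0,0,0],[0,0,0],1],[[0,0,0],[0,0,0],1]]' 40
python3 - <<'E'
from h import *
cv2.imwrite('pics/a.png',cv2.resize(eyes.camera('side')[110:230,220:360,::-1],None,fx=4,fy=4,interpolation=2))
E
```

```text
time_s: 3.1
position: [612.4, 312.5, 128.7]
orientation: [0.299, 3.125, 0.001]
contact_force: [-0.5, -0.3, 5.2]
grip_width: 59.4
```

View pics/a.png

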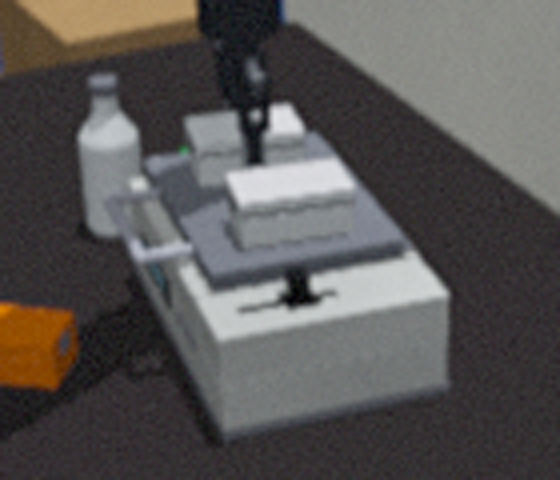

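The side view shows the left case held mid-length between the pads. The bottle and the right case haven't moved.

```bash
python3 -m creep '[[[0,0,0],[0,0,0.01],1],[[0,0,0],[0,0,0.02],1],[[0,0,0],[0,0,0.03],1],[[0,0,0],[0,0,0.03],1],[[0,0,0],[0,0,0.01],1],[[0,0,0],[0,0,0],1]]'; python3 -m creep '[[[0,0,0.01],[-0.001,-0.02,0],1],[[0,0,0.02],[-0.003,-0.035,0],1],[[0,0,0.02],[-0.004,-0.05,0],1],[[0,0,0.025],[-0.004,-0.055,0],1],[[0,0,0.025],[-0.004,-0.055,0],1],[[0,0,0.025],[-0.004,-0.055,0],1],[[0,0,0.025],[-0.004,-0.055,0],1],[[0,0,0.025],[-0.004,-0.055,0],1],[[0,0,0.02],[-0.004,-0.055,0],1],[[0,0,0.015],[-0.003,-0.04,0],1],[[0,0,0.01],[-0.001,-0.03,0],1],[[0,0,0],[0,0,0],1]]'
python3 -m creep '[[[0,0,0],[0,0,0],1],[[0,0,0],[0,0,0],1]]'
python3 - <<'E'
from h import *
a=eyes.camera('top')[:,:,::-1];b=eyes.camera('side')[:,:,::-1]
cv2.imwrite('pics/b_t.png',a);cv2.imwrite('pics/b_s.png',b)
cv2.imwrite('pics/b.png',np.hstack([cv2.resize(x,None,fx=4,fy=4,interpolation=2) for x in (a[145:265,340:440],b[140:260,285:385])]))
E
```

```text
time_s: 3.9
position: [611.9, 312.5, 228.3]
orientation: [0.299, 3.126, 0.001]
contact_force: [0.8, 0.7, -1.4]
grip_width: 59.3
time_s: 5.4
position: [573.5, -195.1, 225.5]
orientation: [0.04, -3.138, -0.001]
contact_force: [-0.4, 0.2, -1.2]
grip_width: 59.4
time_s: 5.65
position: [574.9, -191.7, 226.8]
orientation: [0.048, -3.14, -0.001]
contact_force: [0.2, 0.1, -1.4]
grip_width: 59.4
```

View pics/b.png

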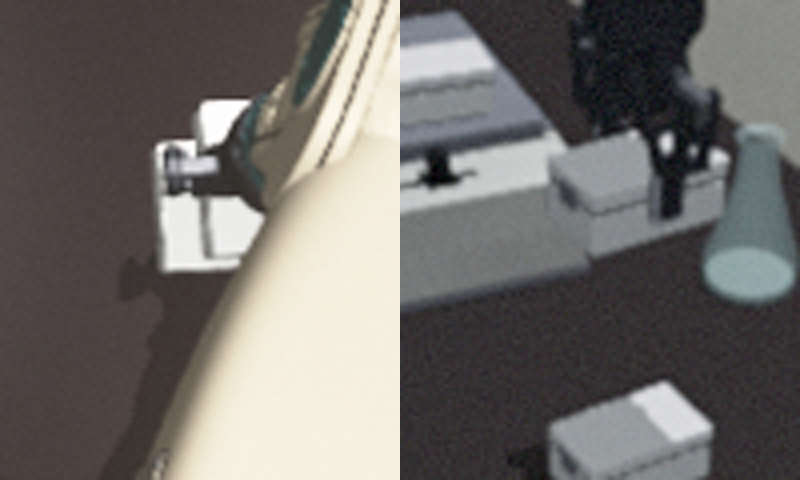

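The case is held level over the base, with its yaw aligned. Now lowering it, with a 2 mm x correction.

```bash
python3 -m creep '[[[0,0,0],[0.001,0,-0.02],1],[[0,0,0],[0.001,0,-0.04],1],[[0,0,0],[0,0,-0.045],1],[[0,0,0],[0,0,-0.035],1],[[0,0,0],[0,0,-0.02],1],[[0,0,0],[0,0,-0.008],1],[[0,0,0],[0,0,0],1],[[0,0,0],[0,0,0],1]]'
python3 - <<'E'
from h import *
b=eyes.camera('side')[:,:,::-1]
cv2.imwrite('pics/c.png',cv2.resize(b[190:290,285:405],None,fx=5,fy=5,interpolation=2))
E
```

```text
time_s: 6.75
position: [578.6, -193.0, 60.7]
orientation: [-0.046, 3.139, -0.002]
contact_force: [0.2, 0.2, -0.4]
grip_width: 59.6
```

View pics/c.png

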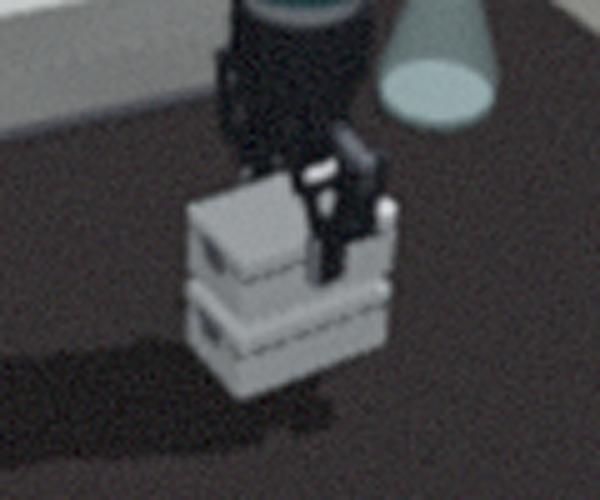

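The upper case hangs a few mm above the base and sits about 1–2 mm to the image right. I'll nudge it and set it down.

```bash
python3 -m creep '[[[0,0,0],[-0.0015,0.001,-0.003],1],[[0,0,0],[0,0,-0.002],1],[[0,0,0],[0,0,-0.001],1],[[0,0,0],[0,0,0],1],[[0,0,0],[0,0,0],1]]'
```

```text
time_s: 7.42
position: [575.8, -191.7, 53.8]
orientation: [0.046, -3.141, -0.0]
contact_force: [-2.9, 1.4, 5.7]
grip_width: 59.3
```

```bash
python3 -m creep '[[[0,0,0],[0,0,0.0005],0.3],[[0,0,0],[0,0,0],-0.3],[[0,0,0],[0,0,0],-1],[[0,0,0],[0,0,0],-1],[[0,0,0],[0,0,0.01],-1],[[0,0,0],[0,0,0.03],-1],[[0,0,0],[0,0,0.045],-1],[[0,0,0],[0,0,0.045],-1],[[0,0,0],[0,0,0.04],-1],[[0,0,0],[0,0,0.015],-1],[[0,0,0],[0,0,0],-1]]'
python3 - <<'E'
from h import *
b=eyes.camera('side')[:,:,::-1]
cv2.imwrite('pics/d.png',cv2.resize(b[190:290,285:405],None,fx=5,fy=5,interpolation=2))
E
```

```text
time_s: 8.8
position: [576.6, -191.9, 239.8]
orientation: [-0.046, 3.139, -0.002]
contact_force: [-0.6, -0.0, -0.3]
grip_width: 85.5
```

View pics/d.png

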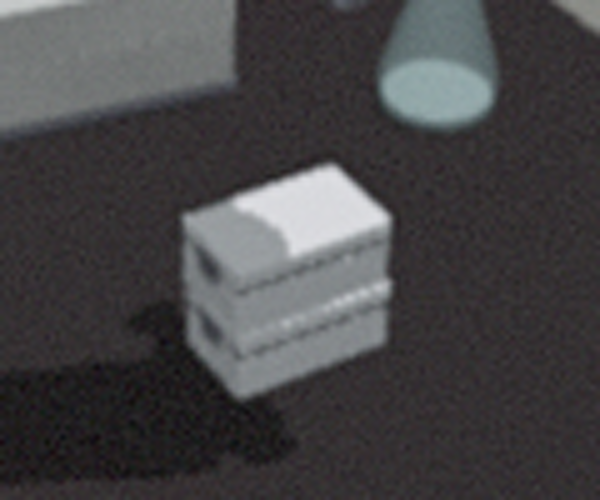

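The two-case stack is square, to within about 1–2 mm. Next is the right case.

```bash
python3 -m creep '[[[0,0,-0.01],[0.001,0.018,0],-1],[[0,0,-0.02],[0.002,0.035,0],-1],[[0,0,-0.03],[0.003,0.05,0],-1],[[0,0,-0.03],[0.004,0.055,0],-1],[[0,0,-0.03],[0.004,0.055,0],-1],[[0,0,-0.03],[0.004,0.055,0],-1],[[0,0,-0.03],[0.003,0.055,0],-1],[[0,0,-0.02],[0.002,0.036,0],-1],[[0,0,0],[0.001,0.02,0],-1],[[0,0,0],[0,0,-0.02],-1],[[0,0,0],[0,0,-0.02],-1],[[0,0,0],[0,0,0],-1]]'
python3 - <<'E'
from h import *
a=eyes.camera('top')[:,:,::-1].copy(); cv2.imwrite('pics/e_t.png',a)
g=cv2.resize(cv2.cvtColor(a,6)[150:240,340:430],None,fx=8,fy=8,interpolation=2)
for th in (190,220):
  m=cv2.morphologyEx((g>th).astype(np.uint8),cv2.MORPH_OPEN,np.ones((25,25)))
  for c in cv2.findContours(m,0,1)[0]:
    b=(cv2.boxPoints(cv2.minAreaRect(c))+.5)/8-.5+[340,150]
    for z in (90,):
      W=np.array([plane('top',p,z) for p in b]); E=sorted([W[1]-W[0],W[2]-W[1]],key=np.linalg.norm)
      print(th,z,W.mean(0).round(1),[np.linalg.norm(v).round(1) for v in E],np.arctan(E[1][1]/E[1][0]).round(3))
E
```

```text
time_s: 10.35
position: [597.7, 186.2, 195.4]
orientation: [-0.268, -3.124, 0.003]
contact_force: [0.5, 0.1, -0.6]
grip_width: 85.2
190 90 [ 575.7 -189.5   90. ] [np.float64(63.2), np.float64(101.2)] 0.026
220 90 [ 575.8 -189.9   90. ] [np.float64(61.3), np.float64(100.1)] 0.031
```

```bash
python3 -m creep '[[[0,0,0],[0.001,0.001,-0.025],-1],[[0,0,0],[0,0,-0.025],-1],[[0,0,0],[0,0,-0.012],-1],[[0,0,0],[0,0,-0.003],-1],[[0,0,0],[0,0,0],-1],[[0,0,0],[0,0,0],0.5],[[0,0,0],[0,0,0],1],[[0,0,0],[0,0,0],1],[[0,0,0],[0,0,0],1],[[0,0,0],[0,0,0],1],[[0,0,0],[0,0,0],1],[[0,0,0],[0,0,0],1]]' 40
```

```text
time_s: 11.9
position: [601.8, 188.1, 135.2]
orientation: [0.268, 3.128, -0.001]
contact_force: [-0.8, -1.9, 6.1]
grip_width: 59.3
```

```bash
python3 -m creep '[[[0,0,0],[0,0,0.01],1],[[0,0,0],[0,0,0.02],1],[[0,0,0],[0,0,0.03],1],[[0,0,0],[0,0,0.03],1],[[0,0,0],[0,0,0.01],1],[[0,0,0],[0,0,0],1]]'; python3 -m creep '[[[0,0,0.01],[-0.001,-0.018,0],1],[[0,0,0.02],[-0.002,-0.035,0],1],[[0,0,0.03],[-0.003,-0.05,0],1],[[0,0,0.03],[-0.004,-0.055,0],1],[[0,0,0.03],[-0.004,-0.055,0],1],[[0,0,0.03],[-0.004,-0.055,0],1],[[0,0,0.03],[-0.003,-0.055,0],1],[[0,0,0.02],[-0.002,-0.036,0],1],[[0,0,0],[-0.001,-0.02,0],1],[[0,0,0],[0,0,0],1],[[0,0,0],[0,0,0],1],[[0,0,0],[0,0,0],1]]'
```

```text
time_s: 12.65
position: [601.1, 188.5, 233.9]
orientation: [0.268, 3.13, 0.001]
contact_force: [-0.8, -0.1, -3.0]
grip_width: 59.3
time_s: 14.15
position: [577.0, -189.2, 233.6]
orientation: [0.049, -3.141, -0.001]
contact_force: [0.8, 0.6, -3.5]
grip_width: 59.5
```

```bash
python3 -m creep '[[[0,0,0],[0,-0.0015,-0.02],1],[[0,0,0],[0,0,-0.035],1],[[0,0,0],[0,0,-0.035],1],[[0,0,0],[0,0,-0.02],1],[[0,0,0],[0,0,-0.01],1],[[0,0,0],[0,0,0],1],[[0,0,0],[0,0,0],1],[[0,0,0],[0,0,0],1]]'
python3 - <<'E'
from h import *
b=eyes.camera('side')[:,:,::-1]
cv2.imwrite('pics/f.png',cv2.resize(b[170:290,285:405],None,fx=5,fy=5,interpolation=2))
E
```

```text
time_s: 15.15
position: [577.9, -192.6, 115.2]
orientation: [-0.046, 3.139, -0.002]
contact_force: [0.1, -1.0, -1.7]
grip_width: 59.2
```

View pics/f.png

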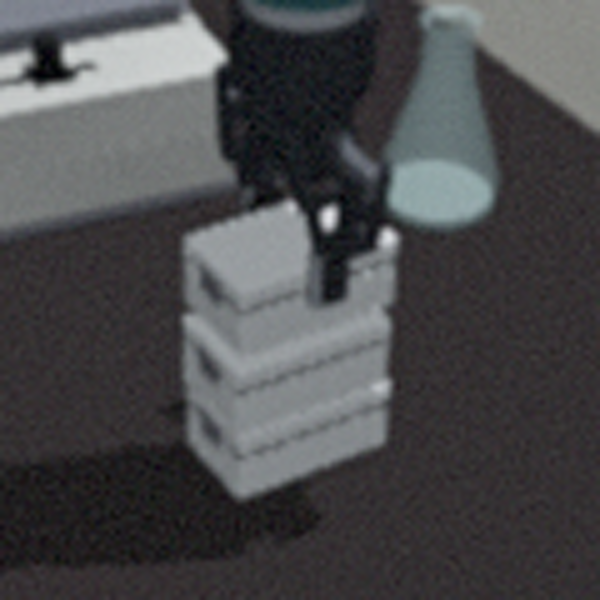

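The third case hangs about 8 mm above, 1–2 px to the image right. I'll shift it x −2, y +1.5 mm and lower it.

```bash
python3 -m creep '[[[0,0,0],[-0.002,0.0015,-0.004],1],[[0,0,0],[0,0,-0.003],1],[[0,0,0],[0,0,-0.002],1],[[0,0,0],[0,0,0],1],[[0,0,0],[0,0,0],1]]'
```

```text
time_s: 15.82
position: [574.7, -190.6, 105.4]
orientation: [0.046, -3.141, -0.0]
contact_force: [-3.7, 2.6, 4.8]
grip_width: 59.5
```

```bash
python3 -m creep '[[[0,0,0],[0.001,-0.0005,0.0005],0.3],[[0,0,0],[0,0,0],-0.3],[[0,0,0],[0,0,0],-1],[[0,0,0],[0,0,0],-1],[[0,0,0],[0,0,0.01],-1],[[0,0,0],[0,0,0.03],-1],[[0,0,0],[0,0,0.045],-1],[[0,0,0],[0,0,0.04],-1],[[0,0,0],[0,0,0.015],-1],[[0,0,0],[0,0,0],-1]]'
python3 - <<'E'
from h import *
b=eyes.camera('side')[:,:,::-1]
cv2.imwrite('pics/g_s.png',b)
cv2.imwrite('pics/g.png',cv2.resize(b[170:290,285:405],None,fx=5,fy=5,interpolation=2))
E
```

```text
time_s: 17.08
position: [576.7, -191.5, 246.5]
orientation: [-0.046, 3.139, -0.002]
contact_force: [1.0, 0.5, -0.8]
grip_width: 85.8
```

View pics/g.png

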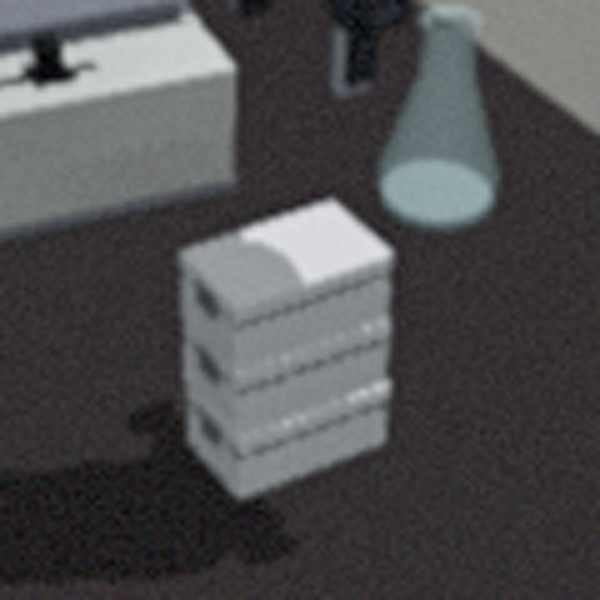

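All three cases stand in a neat column. Next is the bar: its middle is at about (472.5, 264.5, 113), and two independent estimates agree. I need jaws along heater x, so the yaw changes by +1.43.

```bash
python3 -m creep '[[[0,0,0.06],[-0.005,0.02,0],-1],[[0,0,0.12],[-0.009,0.04,0],-1],[[0,0,0.14],[-0.01,0.045,0],-1],[[0,0,0.14],[-0.01,0.045,0],-0.5],[[0,0,0.14],[-0.01,0.045,0],0],[[0,0,0.14],[-0.01,0.045,0],0.4],[[0,0,0.14],[-0.01,0.045,0],0.4],[[0,0,0.14],[-0.01,0.045,0],0.4],[[0,0,0.14],[-0.01,0.045,0],0.4],[[0,0,0.14],[-0.01,0.04,0],0.4],[[0,0,0.134],[-0.01,0.041,0],0.4],[[0,0,0],[0,0,0],0.4]]'; python3 -m creep '[[[0,0,0],[0,0,-0.03],0.4],[[0,0,0],[0,0,-0.04],0.4],[[0,0,0],[0,0,-0.02],0.4],[[0,0,0],[0,0,0],0.4],[[0,0,0],[0,0,0],0.4],[[0,0,0],[0,0,0],0.4]]'
python3 - <<'E'
from h import *
from scipy.spatial.transform import Rotation as Ro
o=env.get_obs(); print(Ro.from_rotvec(o['orientation']).as_matrix().round(3),o['joint_positions'].round(2))
cv2.imwrite('pics/i_t.png',eyes.camera('top')[:,:,::-1])
# stack check on saved e_t/heater front: housing front edge at z=100
T=lambda a:(np.array(a,float)+.5)/6-.5+[190,145]
A,B=plane('top',T((63,447)),100),plane('top',T((690,500)),100); m=np.array([472.5,264.5,100]); n=np.array([.9943,-.1068,0]); print('front edge from bar',(A-m)@n,(B-m)@n)
E
```

```text
time_s: 18.62
position: [469.1, 267.0, 243.4]
orientation: [2.104, -2.329, -0.003]
contact_force: [-0.1, -0.9, 0.4]
grip_width: 25.4
time_s: 19.38
position: [472.9, 265.0, 156.6]
orientation: [-2.097, 2.336, -0.001]
contact_force: [-0.3, -0.6, 0.2]
grip_width: 25.3
[[-0.108 -0.994  0.002]
 [-0.994  0.108  0.001]
 [-0.001 -0.002 -1.   ]] [ 0.39  0.18 -0.31  1.08 -0.   -1.07]
front edge from bar 30.430075236551353 30.46577750573069
```

```bash
python3 -m creep '[[[0,0,0],[0,0,-0.02],0.4],[[0,0,0],[0,0,-0.012],0.4],[[0,0,0],[0,0,0],0.4],[[0,0,0],[0,0,0],0.4]]'
python3 - <<'E'
from h import *
b=eyes.camera('side')[:,:,::-1]
cv2.imwrite('pics/j.png',cv2.resize(b[115:215,220:340],None,fx=6,fy=6,interpolation=2))
E
```

```text
time_s: 19.92
position: [472.3, 265.0, 123.8]
orientation: [-2.098, 2.337, -0.0]
contact_force: [-1.2, 0.5, 0.2]
grip_width: 25.4
```

View pics/j.png

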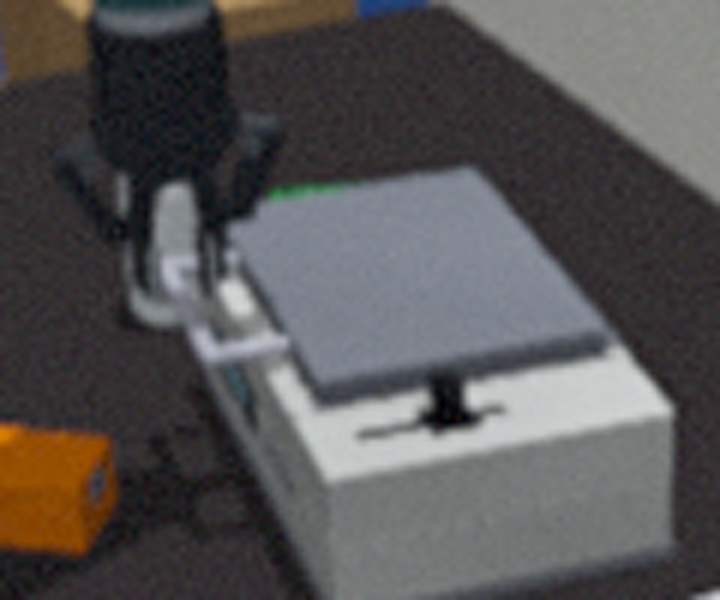

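The fingers straddle the bar, with tips at about (143,290) and (207,285) around the bar middle (188,305). Going down and gripping.

```bash
python3 -m creep '[[[0,0,0],[0,0,-0.012],0.4],[[0,0,0],[0,0,-0.012],0.4],[[0,0,0],[0,0,0],0.4],[[0,0,0],[0,0,0],0.4],[[0,0,0],[0,0,0],1],[[0,0,0],[0,0,0],1],[[0,0,0],[0,0,0],1],[[0,0,0],[0,0,0],1]]' 60
```

```text
time_s: 20.98
position: [474.0, 264.7, 100.0]
orientation: [-2.096, 2.336, -0.005]
contact_force: [5.3, -1.4, -2.2]
grip_width: 9.4
```

```bash
python3 -m creep '[[[0,0,0],[0,0,0.003],1],[[0,0,0],[0,0,0.003],1],[[0,0,0],[0,0,0.003],1],[[0,0,0],[0,0,0],1],[[0,0,0],[0,0,0],1]]'; python3 -m creep '[[[0,0,0],[0,0,0.003],1],[[0,0,0],[0,0,0.003],1],[[0,0,0],[0,0,0.002],1],[[0,0,0],[0,0,0.002],1],[[0,0,0],[0,0,0],1],[[0,0,0],[0,0,0],1]]'
```

```text
time_s: 21.6
position: [474.7, 264.7, 109.0]
orientation: [-2.095, 2.336, -0.006]
contact_force: [7.1, -2.5, -4.0]
grip_width: 9.6
time_s: 22.35
position: [475.9, 264.5, 119.0]
orientation: [-2.094, 2.335, -0.009]
contact_force: [10.5, -2.3, -5.8]
grip_width: 9.7
```

```bash
cat > bar.py <<'E'
from h import *
import sys
ref=cv2.imread('pics/side0.png'); b=np.ascontiguousarray(eyes.camera('side')[:,:,::-1]); cv2.imwrite(sys.argv[1],b)
for nm,(x0,y0,w,h) in {'bar corner':(249,166,16,13),'cover front-right corner':(268,170,14,12),'knob':(288,176,12,11)}.items():
    m=cv2.matchTemplate(b[y0-16:y0+h+16,x0-16:x0+w+16],ref[y0:y0+h,x0:x0+w],cv2.TM_CCOEFF_NORMED); _,v,_,p=cv2.minMaxLoc(m); print(nm,np.array(p)-16,round(v,2))
n=np.array([.9943,-.1068,0]); H=np.array([467,203.3,113])+214.6*n; H[2]=100
for q in (0,.06,.09):
    a=q+.0605; print(q,(proj('side',H-215*np.cos(a)*n+[0,0,215*np.sin(a)])-proj('side',[467,203.3,113])).round(1))
E
python3 bar.py pics/k.png
```

```text
bar corner [-9 -5] 0.78
cover front-right corner [ 0 -4] 0.84
knob [0 0] 0.97
0 [[-0.  0.]]
0.06 [[ 0.  -3.4]]
0.09 [[ 0.1 -5.1]]
```

```bash
python3 -m creep '[[[0,0,0],[0.002,0,0.004],1],[[0,0,0],[0.002,0,0.004],1],[[0,0,0],[0.001,0,0.004],1],[[0,0,0],[0.001,0,0.004],1],[[0,0,0],[0,0,0],1],[[0,0,0],[0,0,0],1]]'; python3 bar.py pics/l.png
```

```text
time_s: 23.15
position: [478.7, 264.2, 134.2]
orientation: [-2.098, 2.338, -0.003]
contact_force: [4.9, -2.6, -3.6]
grip_width: 9.6
bar corner [-9 -7] 0.71
cover front-right corner [ 0 -7] 0.78
knob [0 0] 0.95
0 [[-0.  0.]]
0.06 [[ 0.  -3.4]]
0.09 [[ 0.1 -5.1]]
```

The cover rises freely past the hook's play. Its corner climbed 7 px (about 0.16 rad) with under 6 N, so it isn't caught and the knob isn't needed. Continuing the lift along the arc.

```bash
python3 -m creep '[[[0,0,0],[0.0028,-0.0003,0.0102],1],[[0,0,0],[0.0028,-0.0003,0.0102],1],[[0,0,0],[0.0039,-0.0004,0.01],1],[[0,0,0],[0.0039,-0.0004,0.01],1],[[0,0,0],[0.0048,-0.0005,0.0095],1],[[0,0,0],[0.0048,-0.0005,0.0095],1],[[0,0,0],[0.0058,-0.0006,0.0091],1],[[0,0,0],[0.0058,-0.0006,0.0091],1],[[0,0,0],[0,0,0],1],[[0,0,0],[0,0,0],1]]'
```

```text
time_s: 24.45
position: [512.0, 260.4, 212.7]
orientation: [2.097, -2.336, 0.001]
contact_force: [-1.7, -5.4, -1.4]
grip_width: 9.5
```

```bash
python3 -m creep '[[[0,0,0],[0.0067,-0.0007,0.0084],1],[[0,0,0],[0.0067,-0.0007,0.0084],1],[[0,0,0],[0.0074,-0.0008,0.0077],1],[[0,0,0],[0.0074,-0.0008,0.0077],1],[[0,0,0],[0.0082,-0.0009,0.0069],1],[[0,0,0],[0.0082,-0.0009,0.0069],1],[[0,0,0],[0.0088,-0.001,0.0061],1],[[0,0,0],[0.0088,-0.001,0.0061],1],[[0,0,0],[0,0,0],1],[[0,0,0],[0,0,0],1],[[0,0,0],[0,0,0],1],[[0,0,0],[0,0,0],1]]'
python3 - <<'E'
from h import *
a=eyes.camera('top')[:,:,::-1];b=eyes.camera('side')[:,:,::-1]
cv2.imwrite('pics/z.png',np.hstack([cv2.resize(x,None,fx=2,fy=2,interpolation=2) for x in (a[110:310,190:420][:, :200],b[90:290,220:420])]))
cv2.imwrite('pics/zt.png',a)
o=env.get_obs(); print(o['joint_velocities'].round(4),o['contact_force'].round(1))
n=np.array([.9943,-.1068,0]); H=np.array([472.5,264.5,100])+214.6*n
g=o['position']+[0,0,18.7]-H+[0,0,0]; print('angle est', np.arctan2(o['position'][2]-100+13,-(g@n))-.0605)
c=np.array([0,35,0]);
for q in (0,.8,.96,1.15):
    e=np.array([.1068,.9943,0]); a_=q
    # cover front corners (mid thickness) at 168 from hinge
    print(q,[proj('side',H+s*120*e-168*np.cos(q+.06)*n+[0,0,168*np.sin(q+.06)]).round(0)[0] for s in (1,-1)])
E
```

```text
time_s: 25.95
position: [572.4, 253.4, 273.2]
orientation: [2.097, -2.335, -0.002]
contact_force: [-8.3, -7.5, 7.5]
grip_width: 9.4
[ 0.0001 -0.0004 -0.0004 -0.0008 -0.0021  0.0004] [-9.1 -6.6  8.4]
angle est 0.9607240886000197
0 [array([255., 151.]), array([273., 180.])]
0.8 [array([268., 120.]), array([288., 145.])]
0.96 [array([274., 115.]), array([295., 139.])]
1.15 [array([281., 110.]), array([303., 134.])]
```

View pics/z.png

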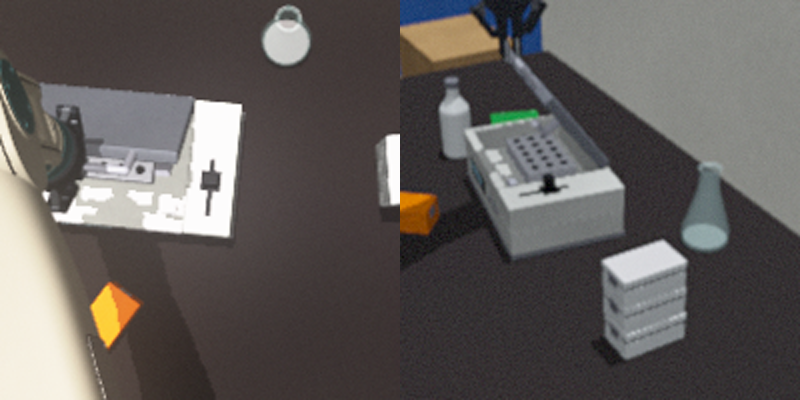

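The last view shows the cover raised and held, with the knob unmoved and the block exposed. The column of three is square, and the flask and bottle are where they started. The TCP geometry gives a cover angle of about 0.96 rad.

```bash
python3 -c "
from rig import env
print(env.job_done())"
```

```text
the job is handed in; nothing more can be done
None
```

I stacked both cases on the bottom one, left case first and then the right. I then tugged the cover by its bar before going near the knob. It rose freely past the hook's play, to about 0.16 rad with only a few newtons on the wrist. That meant it was not caught, so I left the knob alone and lifted the cover to about 55°. I handed the job in at about 26 s with the gripper still holding the bar.

**Last checks:**
- **Cover:** the tool position puts it at about 0.96 rad, with joint speeds near zero.
- **Column:** the three cases look square in the side view. The second case measured within 2 mm of the bottom one, but the top case's offset I only judged by eye.
- **Bystanders:** the flask and wash bottle look unmoved in the last picture. The tube rack was outside it; the arm never went near the rack.

**Checks that disagreed:**
- The gripper read 9.4–9.6 mm on the 12 mm bar, though the hold stayed firm throughout.
- At the end the wrist showed about 14 N of sideways and upward force, probably from small errors in the arc.
- The first camera measurements put the case tops 6–9 mm lower than the stated heights, so I corrected positions using the stated heights.
- Matching the picture of the bar's corner gave an unreliable sideways shift, so I relied on the cover's corner instead.

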